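# Ready the ultrasonic cleaner at the race pit

### The arm

A 6-joint arm with a two-finger parallel gripper is mounted at the origin on the work surface. World frame = base frame: x ahead of the robot, y to its left, z up, the work surface at z = 0. Lengths are in m, angles in rad, forces in N, time in s.
With the tool pointing down it reaches from about 0.25 to 0.775 m from the base axis. Payload 4 kg.
Tool frame: the origin (TCP) lies midway between the tips of the shut fingers; the grasp point (between the pads) lies robot.grip_point_offset behind it (robot.grip_point_offset is the distance from the TCP to the grasp point, in m); z points along the fingers, x is the direction in which the jaws open and shut, and the axes are right-handed (so a half turn about z gives the same grasp; the last joint's range is limited). The gripper opens to 94 mm and grips with 3 to 60 N. Pads are 16 mm wide; open, the fingers measure 119 mm over their backs; the gripper's body (75 mm by 177 mm) begins 78 mm behind the grasp point.
Start: joints at [1.189, 0.087, 1.371, -0, 1.684, -0.103], TCP at [0.151, 0.529, 0.206] pointing down, gripper open.
Joint ranges: [-3.1, 3.1], [-0.76, 2.03], [0.27, 2.55], [-1.08, 4.22], [0.17, 2.65], [-2.57, 2.57]. Speed limits (rad/s): [2.79, 2.79, 3.14, 3.14, 3.14, 3.14].

### API

Orientations are given as [roll, pitch, yaw] about the fixed x, y, z axes, in that order (R = Rz(yaw) Ry(pitch) Rx(roll)).
In Python, from bench import robot, optics, finder gives the robot as it stands. The module is installed in compiled form; this text tells all that it offers.
- The arm moves only by the tool arm_command, never from a script. Its argument "plan" is a list of rows, each a list of 5 numbers: the opening, from 0 (shut) to 1 (fully open), then the shift along the world's x, y, z in m, then the turn about the world's z in degrees. A call has 1 to 10 rows; each row is the pose to reach, as a shift and turn from the pose commanded when the call began; what a row does not reach only later rows make up. A row lasts 1/8 s, in which the tool goes at most 62.5 mm and 10.7 degrees, less where a joint would pass 70% of its speed; a pose out of reach is approached as far as the arm can. A call with a gripper value outside its range is refused whole. The fingers move at their own pace and stop on an object; the grip force is fixed at half the most. Time passes only in rows, so rows that repeat a pose let the fingers close. It gives the time, the measured TCP pose, the force and the opening at its end, in the units of the state.
- robot.get_obs(): the state, without advancing time (a new reading comes with each control period).
- optics.snapshot(name): name is "scene" or "top" or "wrist"; returns a dict with "image" (400x640x3 uint8, red, green, blue), "fx", "fy", "cx", "cy" (pixels), "position" and "rotation" of the camera in the world; the wrist camera has in their place "hand_eye" (4x4, takes a point from camera to tool coordinates, whose origin is the TCP and whose axes are the tool frame's). Camera axes: x right, y down, z forward; pixel columns grow to the right and rows downward; lengths in m; the calibration is good to about 2 mm. The wrist camera is an equidistant fisheye: a pixel r from the principal point sees the ray r / f radians off the axis. A picture is of the moment at which its call begins: read the wrist's pose just before it. There is no depth.
- robot.close_job(): hands the job in, once; it reports no verdict.
Trained networks look in the newest picture that a camera, given by its name, has taken for a name from the list of things; names that differ only in an ending like _2 or _b are one class to them, and where a whole thing is asked for, a point or a joint stands for the part that bears it (a point fixed in the world has none). Each returns a list of dicts, best first, with "p" (0 to 1); they miss things now and then, are a little off and sometimes report something else, mostly with a low value. They report only what shows in the picture. A call takes as long as a camera call. They do not tell look-alikes from the thing itself.
- finder.masks_of(label, camera): "pixels" (400x640 bool, what is visible of it) and "extent" ([left, top, right, bottom] in pixels, round what is visible of it).
The state is a dict: "time": time; "joint_positions": joint angles; "qvel": joint speeds; "joint_torque": joint torques, N m; "tool_pos": TCP position; "ee_rot": TCP orientation; "wrist_force": force on the tool from outside, world axes, zero at the start; "wrist_torque": the same for the moment, N m; "width": finger opening in m.
Only numpy, scipy, OpenCV 4.12 (cv2) and the standard library are available. Lean on these libraries where they do the work, as an engineer would, in place of code of your own. Each camera call takes 0.05 s, during which the arm holds its last target.

### The job

Get the ultrasonic cleaner ready to be filled: tip its hinged lid right back until it stays open by itself, and take the push-and-turn safety cap off the jug of cleaning concentrate - press it down firmly against its spring, turn it anticlockwise while pressed until it is free, lift it off without forcing it. Lay the cap flat in the shallow parts tray, and leave the other things on the table where they are.

Things in the scene. Friction and masses are not known exactly. Their poses are not given: they have to be found in the camera images.
- cap_center (a point): Safety cap of the jug: round, dark plastic, 58 mm across, 31 mm tall, with an upright grip wing across its flat top (50 long, 12 thick, 16 mm tall; 47 mm overall). This point: on the cap's axis, 23.5 mm above its open underside, 7.5 mm below the flat shoulder beside the wing, 23.5 mm below the wing's top. x along the wing, z up out of the top. About 60 g.
- jug: White square 1-litre jug (88 x 88 mm) clamped in a black holder screwed to the table (116 mm square foot, steel post at +x); it cannot move. Origin: centre of the holder's underside on the table, on the cap's axis; z up. Jug shoulder at 165 mm, rim of the neck (36 mm across) at 197 mm. Locked, the cap's wing lies along the jug's x (within 5 degrees), its top at 226 mm.
- seal (a joint): Sprung seal in the neck pushing up on the cap, m: 0 locked, negative pressed; 5 N at 0 plus 2 N per mm. The cap is a bayonet: pressed to -0.0045 or lower (14 N; stop at -0.008, 21 N) it turns anticlockwise seen from above; 48 to 125 degrees from locked (hard stop at 130) it is free, rises 2 mm if let go and lifts straight off (35 mm clears the neck). Unpressed it turns only 4 degrees.
- lid (a joint): Hinge of the cleaner's lid, rad: 0 shut, 1.57 upright, 1.85 its end stop, tipped right back, where it rests by its own weight. Let go past about 1.55 it falls back to the stop; below about 1.3 it falls shut.
- lid_handle (a point): Middle of the lid's bar handle: round black bar along y, 12 mm thick, 112 mm long, on posts 100 mm apart, its centre 27 mm above the lid's top; the lid's front edge lies 24 mm in front of it. z is the lid's upward normal. Steel lid, 156 x 206 mm, 220 g.
- lid_hinge (a point): Middle of the lid's hinge line at the back of the cleaner, 126.5 mm above the table; the line runs along its y axis and the lid swings up about +y. x and z as the cleaner's. Shut, the handle lies 132 mm in front (-x) of this point and 37 mm above it.
- cleaner: Bench-top ultrasonic cleaner, stainless steel box with an open tank, 150 (x) x 200 (y) mm, 126 mm tall, the lid on top of it; fixed. Origin: centre of its underside on the table. Its control panel faces -x, its hinge is at +x.
- tray_in (a point): Centre of the inner floor of the shallow grey parts tray, fixed on the table: 150 (x) x 120 (y) mm outside, walls 4 mm thick, 16 mm tall, floor 4 mm thick. z up.
- wheel: Bystander: model car wheel lying flat, black tyre, 63 mm diameter, 26 mm thick; origin at the centre of its underside.
- pack: Bystander: black battery pack, 47 x 138 x 25 mm; origin at the centre of its underside.
- driver: Bystander: hex driver with a black handle, 170 mm long, lying on the table along its x axis.
Not all that is in view belongs to the job. Leave any orange or purple look-alike of the jug alone. Leave any turquoise look-alike of the part that bears cap_center alone.

How it is judged:
By the outcome, as a careful person would: the job done as asked, in the order asked, and still so for the second after the job is handed in, with the robot touching nothing.
It also fails if it takes over 67 s, if anything falls off the work surface, if the arm or the gripper's body presses on something with over 40 N, if the wrist force passes 120 N, or if a joint passes its speed limit or range.

## Working session

There is one attempt and no reset: what is moved stays moved. The work goes in short steps, Python scripts to look and compute and a tool call to move; the robot and the scene stay as the last step left them, time stands still between calls to the robot, and variables do not carry over. Pictures are saved under pics/ and viewed, and the job is handed in when it is done.

Besides the shell and the picture viewer there is one more tool, called after "Emit:" by a JSON object that holds its "api" and its "payload", one argument or row to a line. arm_command: Moves the arm, as the interface text tells. Its arguments: {"type":"object","properties":{"plan":{"type":"array","items":{"type":"array","items":{"type":"number"}}}},"required":["plan"]}

```bash
mkdir -p pics; ls; python3 - <<'E'
from bench import robot, optics, finder
import cv2
o=robot.get_obs()
for k,v in o.items(): print(k,v)
print(robot.grip_point_offset)
for n in ["scene","top","wrist"]:
    s=optics.snapshot(n)
    cv2.imwrite(f"pics/{n}0.png",s["image"][:,:,::-1])
    print(n,{k:v for k,v in s.items() if k!="image"})
E
```

```text
pics
time 0.0
joint_positions [ 1.18890416e+00  8.79493529e-02  1.37222140e+00  1.41415736e-05
  1.68356226e+00 -1.03114230e-01]
qvel [ 0.00345363 -0.00084808 -0.00126247  0.0004116  -0.00041999 -0.00128504]
joint_torque [ 2.44512721e-04 -3.40177345e+01 -3.02427256e+01  7.16694701e-02
  3.28834250e-02 -1.71758115e-04]
tool_pos [0.15115944 0.52827252 0.20432391]
ee_rot [-3.14135836e+00  2.12754836e-03  1.29202022e+00]
wrist_force [-0.17232588  0.27974506  0.08681977]
wrist_torque [-0.02093937  0.02358403 -0.02060388]
width 0.09397550344497307
0.0188
scene {'fx': 419.8922923324692, 'fy': 419.8922923324692, 'cx': 314.53654517665063, 'cy': 204.32391313124745, 'position': array([1.15634235, 0.36237066, 0.74066401]), 'rotation': array([-2.24488533,  0.00918307,  2.14828807])}
top {'fx': 437.6408529008971, 'fy': 437.6408529008971, 'cx': 312.15971644073016, 'cy': 196.00349963444197, 'position': array([ 0.45814018, -0.04306983,  1.26023596]), 'rotation': array([-3.06605881e+00, -2.95436010e-03, -1.55043452e+00])}
wrist {'fx': 309.70691628693146, 'fy': 309.70691628693146, 'cx': 320.8244352085983, 'cy': 203.35866327993236, 'hand_eye': array([[ 9.99998117e-01,  1.22699258e-04, -1.93689018e-03,
         6.52904960e-04],
       [ 3.99868245e-04,  9.63560990e-01,  2.67488428e-01,
        -7.95134095e-02],
       [ 1.89913245e-03, -2.67488699e-01,  9.63559126e-01,
        -1.79278796e-01],
       [ 0.00000000e+00,  0.00000000e+00,  0.00000000e+00,
         1.00000000e+00]])}
```

View pics/scene0.png

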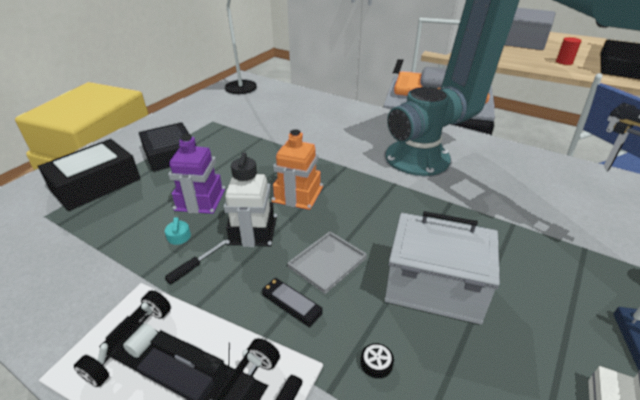

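View pics/top0.png

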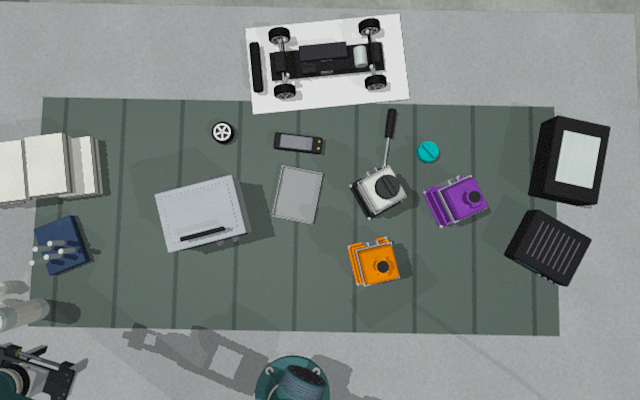

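View pics/wrist0.png

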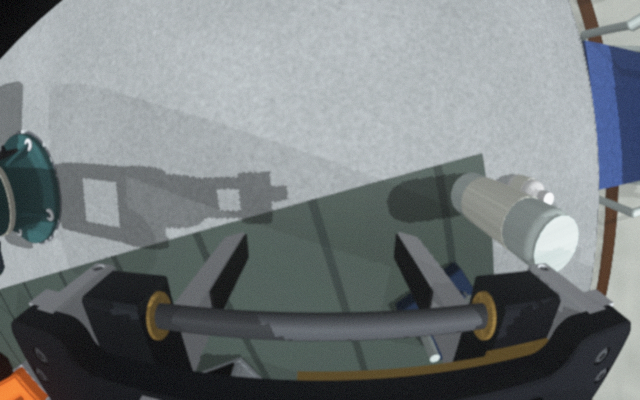

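The top view shows the white jug with its dark cap at (388,187), with the purple (463,198) and orange (374,262) look-alikes beside it. The cleaner is at (202,213), its handle bar at (205,234), the tray at (298,195), and a turquoise look-alike cap at (428,152). I'll measure with the finder next.

```bash
cat > h.py <<'E'
import numpy as np, cv2
from scipy.spatial.transform import Rotation as R
from scipy.optimize import least_squares
def rot(e): return R.from_euler('xyz',e).as_matrix()
def cam(s,obs=None):
    if 'hand_eye' in s:
        T=np.eye(4);T[:3,:3]=rot(obs['ee_rot']);T[:3,3]=obs['tool_pos'];T=T@s['hand_eye'];fe=True
        return dict(Rm=T[:3,:3],p=T[:3,3],f=s['fx'],c=(s['cx'],s['cy']),fe=True)
    return dict(Rm=rot(s['rotation']),p=np.array(s['position']),f=s['fx'],c=(s['cx'],s['cy']),fe=False)
def proj(c,P):
    q=(np.atleast_2d(P)-c['p'])@c['Rm']
    if c['fe']:
        r=np.hypot(q[:,0],q[:,1]);th=np.arctan2(r,q[:,2]);k=c['f']*th/np.maximum(r,1e-12)
    else: k=c['f']/q[:,2]
    return np.stack([c['c'][0]+k*q[:,0],c['c'][1]+k*q[:,1]],1)
def ray(c,uv):
    d=(np.array(uv,float)-c['c'])/c['f']
    if c['fe']:
        t=np.hypot(*d);v=np.array([d[0]*np.sinc(t/np.pi),d[1]*np.sinc(t/np.pi),np.cos(t)])
    else: v=np.array([d[0],d[1],1.])
    return c['Rm']@(v/np.linalg.norm(v))
def onz(c,uv,z):
    d=ray(c,uv);return c['p']+d*(z-c['p'][2])/d[2]
def tri(obs):
    A=0;b=0
    for c,uv in obs:
        d=ray(c,uv);M=np.eye(3)-np.outer(d,d);A=A+M;b=b+M@c['p']
    X=np.linalg.solve(A,b)
    return X,[ (proj(c,X)[0]-uv).round(1) for c,uv in obs]
E
python3 - <<'E'
from bench import robot, optics, finder
from h import *
out=[]
for n in ["scene","top"]:
    s=optics.snapshot(n);im=s['image'][:,:,::-1].copy();c=cam(s)
    for l in ["cap_center","jug","lid","cleaner","wheel","pack","driver"]:
        for m in finder.masks_of(l,n)[:4]:
            ys,xs=np.nonzero(m['pixels'])
            print(n,l,round(m['p'],2),[int(v) for v in m['extent']],xs.mean().round(1),ys.mean().round(1),len(xs))
    if n=='top':
        a=cv2.resize(im[160:260,140:260],None,fx=6,fy=6,interpolation=2);cv2.imwrite('pics/topA.png',a)
        a=cv2.resize(im[130:290,260:500],None,fx=3.3,fy=3.3,interpolation=2);cv2.imwrite('pics/topB.png',a)
    else:
        a=cv2.resize(im[200:330,370:510],None,fx=4.5,fy=4.5,interpolation=2);cv2.imwrite('pics/scA.png',a)
        a=cv2.resize(im[120:300,150:380],None,fx=3.3,fy=3.3,interpolation=2);cv2.imwrite('pics/scB.png',a)
E
```

```text
scene cap_center 0.96 [166, 219, 189, 247] 177.5 231.7 496
scene cap_center 0.79 [233, 154, 252, 181] 243.2 168.2 533
scene jug 0.77 [171, 136, 221, 215] 194.7 178.4 2975
scene jug 0.64 [224, 175, 279, 248] 249.4 213.2 2980
scene jug 0.64 [273, 131, 321, 211] 296.7 173.0 2745
scene cleaner 0.65 [383, 210, 499, 324] 443.4 266.1 10070
scene wheel 0.84 [359, 342, 394, 379] 376.6 360.4 963
scene pack 0.63 [257, 278, 323, 327] 292.2 302.0 1476
scene driver 0.77 [168, 243, 221, 283] 182.0 269.8 352
top cap_center 0.96 [414, 142, 437, 166] 427.2 152.2 384
top cap_center 0.94 [376, 175, 403, 196] 387.0 186.7 492
top jug 0.71 [423, 177, 485, 224] 454.9 200.1 2120
top jug 0.64 [350, 167, 405, 218] 374.2 193.5 1312
top jug 0.59 [349, 235, 396, 286] 373.3 261.7 1919
top lid 0.94 [153, 176, 245, 254] 200.1 213.3 4946
top cleaner 0.95 [152, 180, 252, 250] 203.0 214.2 5512
top wheel 0.59 [214, 121, 237, 144] 223.1 132.8 408
top pack 0.92 [271, 131, 326, 154] 298.2 143.5 793
top driver 0.6 [384, 109, 396, 140] 390.3 122.8 224
```

View pics/topA.png

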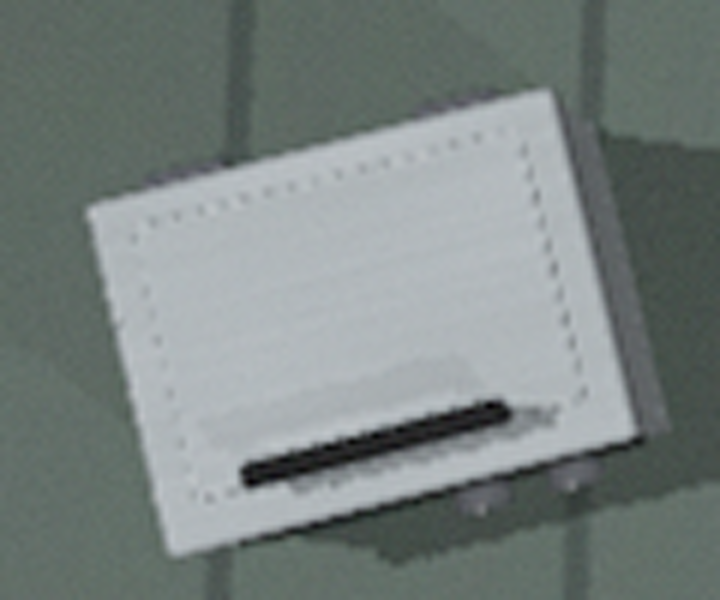

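View pics/topB.png

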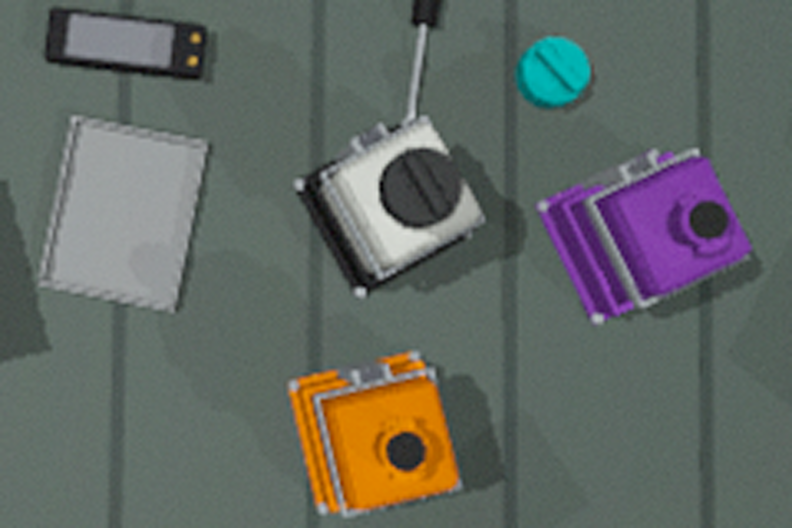

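View pics/scA.png

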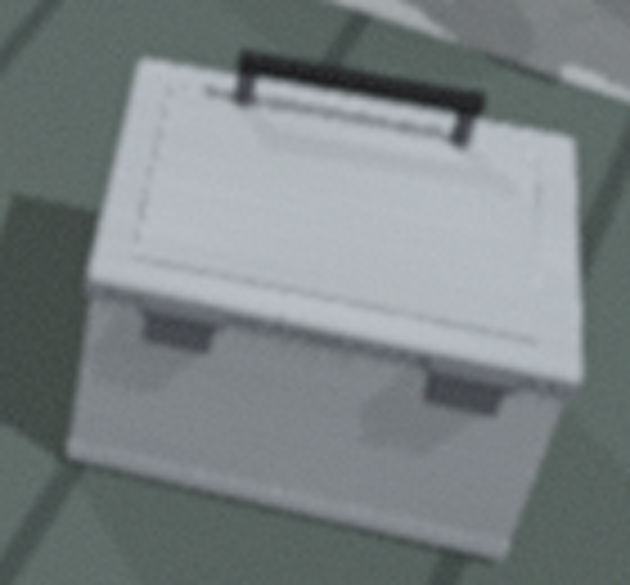

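View pics/scB.png

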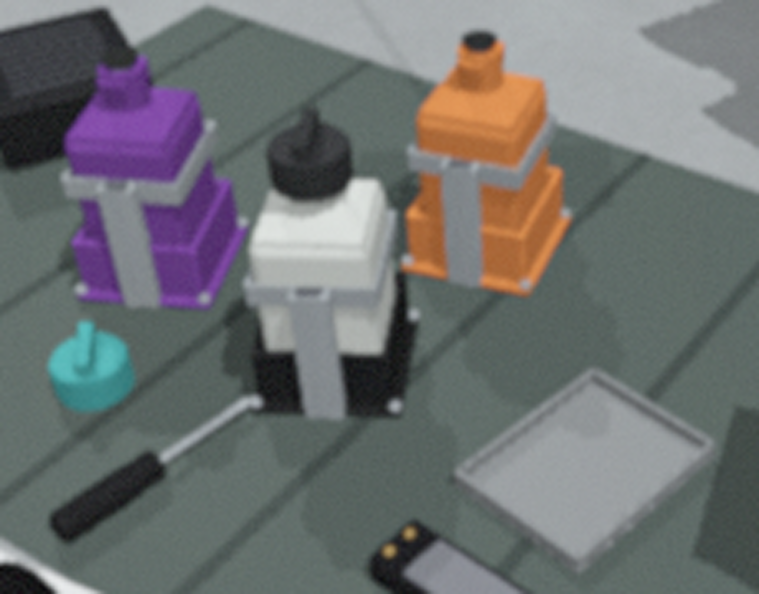

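The crops confirm that the only dark winged cap sits on the white jug, at top (388,187) and scene (243,168). The purple and orange jugs have bare necks, and the winged turquoise look-alike lies at (428,152). Now triangulating.

```bash
python3 - <<'E'
from bench import robot, optics
from h import *
ct=cam(optics.snapshot('top'));cs=cam(optics.snapshot('scene'))
A=lambda x,y:(x/6+140-.4,y/6+160-.4)
B=lambda x,y:(x/3.3+260-.35,y/3.3+130-.35)
SA=lambda x,y:(x/4.5+370-.4,y/4.5+200-.4)
SB=lambda x,y:(x/3.3+150-.35,y/3.3+120-.35)
def go(n,a,b):
    X,e=tri([(ct,a),(cs,b)]);print(n,X.round(4),e);return X
h1=go('handle L(-y)',A(504,410),SA(245,62)); h2=go('handle R(+y)',A(246,474),SA(478,103))
d=h2-h1;print('len',np.linalg.norm(d),'yaw of y axis',np.degrees(np.arctan2(d[1],d[0])), (h1+h2)/2)
k=[go('lid',a,b) for a,b in [(A(548,92),SA(92,285)),(A(88,210),SA(580,380)),(A(175,553),SA(575,137)),(A(637,437),SA(142,60))]]
print(np.mean(k,0))
for i in range(4):
  d=k[(i+1)%4]-k[i];print(np.linalg.norm(d),np.degrees(np.arctan2(d[1],d[0])))
t=[go('tray',a,b) for a,b in [(B(75,116),SB(580,568)),(B(209,143),SB(458,474)),(B(176,311),SB(594,371)),(B(40,286),SB(711,443))]]
print(np.mean(t,0))
for i in range(4):
  d=t[(i+1)%4]-t[i];print(np.linalg.norm(d),np.degrees(np.arctan2(d[1],d[0])))
# cap shoulder centre
go('cap',B(420,188),SB(311,135))
E
```

```text
handle L(-y) [0.456  0.1765 0.1639] [array([-0.7,  0.3]), array([-0.9,  0. ])]
handle R(+y) [0.4281 0.28   0.1662] [array([ 0.1, -0. ]), array([ 0.1, -0. ])]
len 0.10721574389180838 yaw of y axis 105.05514727014739 [0.44205158 0.22828855 0.16503741]
lid [0.5942 0.1677 0.1296] [array([-0.1,  0. ]), array([-0.1, -0. ])]
lid [0.5387 0.3621 0.1342] [array([ 0.1, -0. ]), array([ 0.2, -0. ])]
lid [0.3927 0.3195 0.1371] [array([-0.8,  0.2]), array([-1. ,  0.1])]
lid [0.446  0.1242 0.1347] [array([-0.3,  0.1]), array([-0.4,  0. ])]
[0.49290005 0.24338202 0.13391724]
0.20222314133337457 105.93364582847214
0.152167310041638 -163.76220996892067
0.20246476072154007 -74.74002746449031
0.15460795648686027 16.332181708232568
tray [0.6403 0.0445 0.0086] [array([-0.6,  0.3]), array([-0.9, -0. ])]
tray [ 0.6182 -0.0726  0.0131] [array([-0.7,  0.4]), array([-1. , -0.1])]
tray [ 0.4722 -0.0473  0.0127] [array([-0.5,  0.3]), array([-0.7, -0. ])]
tray [0.4925 0.0683 0.0139] [array([ 0.2, -0.1]), array([0.3, 0. ])]
[ 0.55580774 -0.00176632  0.01209794]
0.11932167564954127 -100.71965831779649
0.14815534461616914 170.14172174296482
0.11731403744307281 80.02772240765593
0.14981853530225586 -9.125385897035562
cap [ 0.5634 -0.2231  0.2186] [array([ 0.1, -0.1]), array([0.1, 0. ])]
```

The cleaner's yaw is about 15.5°, with the handle centre near (0.442, 0.228, 0.164). I'll move above the handle with the jaws along the cleaner's x axis.

Emit:
{"api": "arm_command", "payload": {
  "plan": [
    [1,0.04,-0.04,0.03,-10],
    [1,0.08,-0.08,0.06,-20],
    [1,0.12,-0.12,0.06,-30],
    [1,0.16,-0.16,0.06,-40],
    [1,0.2,-0.2,0.06,-49],
    [1,0.24,-0.24,0.06,-58.5],
    [1,0.27,-0.28,0.06,-58.5],
    [1,0.291,-0.3,0.06,-58.5],
    [1,0.291,-0.3,0.06,-58.5]
  ]
}}

```text
time: 2.17
tool_pos: [0.4433, 0.2274, 0.2652]
ee_rot: [3.142, 0.001, 0.267]
wrist_force: [-0.7, 0.8, -0.1]
width: 0.0941
```

```bash
python3 - <<'E'
from bench import robot, optics
from h import *
import json
o=robot.get_obs();s=optics.snapshot('wrist');c=cam(s,o)
print(o['tool_pos'],np.degrees(o['ee_rot']),o['width'],o['time'])
im=s['image'][:,:,::-1].copy()
cv2.imwrite('pics/w1.png',im)
h=np.array([.442,.2283,.164]);y=np.array([-.267,.9636,0])
print(proj(c,[h,h+y*.056,h-y*.056]))
E
```

```text
[0.4433154  0.22740626 0.26516313] [1.79995368e+02 3.37572876e-02 1.53152690e+01] 0.09410113931640778 2.175
[[321.26478028 203.06374319]
 [321.0718042  143.30568781]
 [321.42977219 257.08123263]]
```

View pics/w1.png

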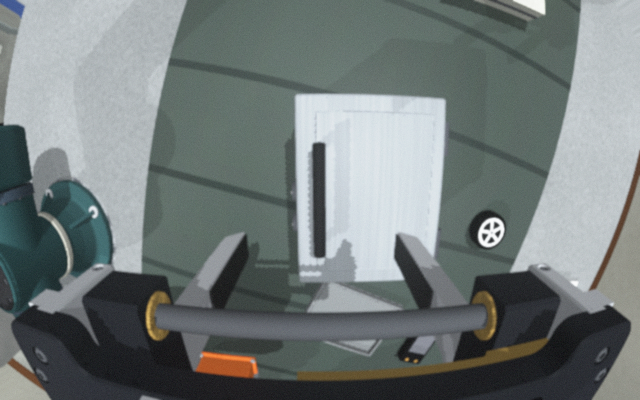

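The bar appears at (319,143)–(319,257), parallel to the columns and within 1–2 px of the prediction. I'll descend and grip it.

Emit:
{"api": "arm_command", "payload": {
  "plan": [
    [1,-0.001,0,-0.05,0],
    [1,-0.001,0,-0.09,0],
    [1,-0.001,0,-0.111,0],
    [1,-0.001,0,-0.111,0],
    [0,-0.001,0,-0.111,0],
    [0,-0.001,0,-0.111,0],
    [0,-0.001,0,-0.111,0],
    [0,-0.001,0,-0.111,0],
    [0,-0.001,0,-0.111,0],
    [0,-0.001,0,-0.111,0]
  ]
}}

```text
time: 3.48
tool_pos: [0.4414, 0.2287, 0.1545]
ee_rot: [3.142, -0.0, 0.271]
wrist_force: [0.2, -0.4, -1.2]
width: 0.0378
```

Emit:
{"api": "arm_command", "payload": {
  "plan": [
    [0,0,0,0,0],
    [0,0,0,0,0],
    [0,0,0,0,0],
    [0,0,0,0,0],
    [0,0,0,0,0]
  ]
}}

```text
time: 4.1
tool_pos: [0.441, 0.2287, 0.1545]
ee_rot: [3.142, 0.001, 0.271]
wrist_force: [-2.5, -0.8, 0.6]
width: 0.0114
```

```bash
python3 - <<'E'
from bench import robot
import numpy as np
o=robot.get_obs();print(o['tool_pos'],o['width'],o['wrist_force'])
g=o['tool_pos']; 
ux=np.array([np.cos(np.radians(15.5)),np.sin(np.radians(15.5))])
f=lambda t:(-.132*np.cos(t)+.037*np.sin(t), .132*np.sin(t)+.037*np.cos(t))
a=f(0)
for t in np.arange(0,1.86,.1).tolist()+[1.65,1.85]:
    b=f(t);dx=b[0]-a[0];dz=b[1]-a[1];print(round(t,2),(ux*dx).round(4),round(dz,4))
E
```

```text
[0.44102077 0.22868814 0.15446464] 0.01135002397834434 [-2.47229268 -0.81754896  0.56431337]
0.0 [0. 0.] 0.0
0.1 [0.0042 0.0012] 0.013
0.2 [0.0096 0.0027] 0.0255
0.3 [0.0162 0.0045] 0.0374
0.4 [0.0239 0.0066] 0.0485
0.5 [0.0327 0.0091] 0.0588
0.6 [0.0423 0.0117] 0.0681
0.7 [0.0529 0.0147] 0.0763
0.8 [0.0642 0.0178] 0.0835
0.9 [0.0761 0.0211] 0.0894
1.0 [0.0885 0.0245] 0.0941
1.1 [0.1013 0.0281] 0.0974
1.2 [0.1143 0.0317] 0.0994
1.3 [0.1275 0.0354] 0.1001
1.4 [0.1407 0.039 ] 0.0994
1.5 [0.1538 0.0426] 0.0973
1.6 [0.1666 0.0462] 0.0939
1.7 [0.1789 0.0496] 0.0891
1.8 [0.1908 0.0529] 0.0831
1.65 [0.1728 0.0479] 0.0917
1.85 [0.1965 0.0545] 0.0797
```

Width 11.4 mm and a small reaction force show the bar is gripped. I'll swing the lid along the arc, first to 0.6 rad, to check the forces.

Emit:
{"api": "arm_command", "payload": {
  "plan": [
    [0,0.004,0.001,0.013,0],
    [0,0.0096,0.0027,0.0255,0],
    [0,0.0162,0.0045,0.0374,0],
    [0,0.0239,0.0066,0.0485,0],
    [0,0.0327,0.0091,0.0588,0],
    [0,0.0423,0.0117,0.0681,0]
  ]
}}

```text
time: 4.85
tool_pos: [0.4827, 0.2403, 0.225]
ee_rot: [-3.141, 0.002, 0.271]
wrist_force: [-7.3, -2.4, 3.9]
width: 0.011
```

Emit:
{"api": "arm_command", "payload": {
  "plan": [
    [0,0.0106,0.003,0.0082,0],
    [0,0.0219,0.0061,0.0154,0],
    [0,0.0338,0.0094,0.0213,0],
    [0,0.0462,0.0128,0.026,0],
    [0,0.059,0.0164,0.0293,0],
    [0,0.072,0.02,0.0313,0],
    [0,0.0852,0.0237,0.032,0],
    [0,0.0984,0.0273,0.0313,0]
  ]
}}

```text
time: 5.85
tool_pos: [0.5836, 0.2681, 0.2567]
ee_rot: [-3.141, -0.004, 0.271]
wrist_force: [-1.9, -0.8, 4.2]
width: 0.0108
```

Emit:
{"api": "arm_command", "payload": {
  "plan": [
    [0,0.0131,0.0036,-0.0021,0],
    [0,0.0259,0.0072,-0.0055,0],
    [0,0.0382,0.0106,-0.0103,0],
    [0,0.0382,0.0106,-0.0103,0]
  ]
}}

```text
time: 6.35
tool_pos: [0.6228, 0.279, 0.2435]
ee_rot: [-3.141, -0.004, 0.271]
wrist_force: [3.0, -0.1, 3.8]
width: 0.011
```

```bash
python3 - <<'E'
from bench import robot, optics
import cv2,numpy as np
a=optics.snapshot('scene')['image'][:,:,::-1];b=optics.snapshot('top')['image'][:,:,::-1]
cv2.imwrite('pics/s2.png',np.hstack([cv2.resize(a[60:330,350:560],None,fx=2,fy=2),cv2.resize(b[90:360,130:320],None,fx=2,fy=2)]))
E
```

```text
(no output)
```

View pics/s2.png

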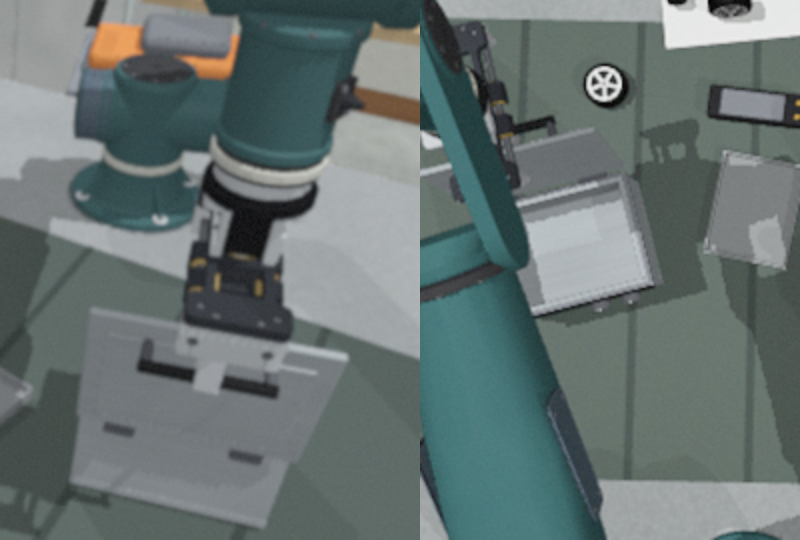

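The lid is past upright, at roughly 1.7 rad, and the forces are small. I'll follow it to about 1.8, open slightly, then back out upward with a +x lean parallel to the lid.

Emit:
{"api": "arm_command", "payload": {
  "plan": [
    [0,0.006,0.0017,-0.003,0],
    [0,0.012,0.0033,-0.006,0],
    [0.17,0.014,0.0038,-0.006,0],
    [0.17,0.014,0.0038,-0.006,0],
    [0.17,0.014,0.0038,-0.006,0],
    [0.17,0.014,0.0038,-0.006,0]
  ]
}}

```text
time: 7.2
tool_pos: [0.634, 0.2821, 0.2371]
ee_rot: [3.142, 0.001, 0.271]
wrist_force: [-0.5, 0.7, -0.8]
width: 0.0158
```

Emit:
{"api": "arm_command", "payload": {
  "plan": [
    [0.17,0.001,0,0.006,0],
    [0.17,0.002,0.001,0.013,0],
    [0.17,0.006,0.002,0.023,0],
    [0.17,0.012,0.003,0.04,0],
    [0.17,0.018,0.005,0.06,0],
    [0.17,0.018,0.005,0.1,0]
  ]
}}

```text
time: 7.95
tool_pos: [0.6522, 0.2871, 0.3365]
ee_rot: [3.141, 0.004, 0.271]
wrist_force: [0.3, 0.4, 0.7]
width: 0.0157
```

```bash
python3 - <<'E'
from bench import robot, optics
import cv2,numpy as np
a=optics.snapshot('scene')['image'][:,:,::-1];b=optics.snapshot('top')['image'][:,:,::-1]
cv2.imwrite('pics/s3.png',np.hstack([cv2.resize(a[60:330,350:560],None,fx=2,fy=2),cv2.resize(b[90:360,130:320],None,fx=2,fy=2)]))
E
```

```text
(no output)
```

View pics/s3.png

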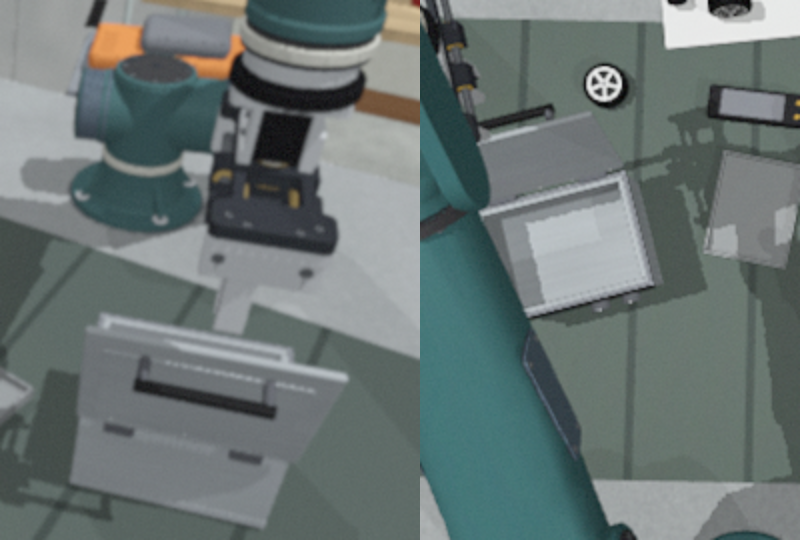

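The lid rests on its stop, clear of the gripper. Next I'll move above the cap.

Emit:
{"api": "arm_command", "payload": {
  "plan": [
    [0.3,-0.004,-0.05,0.01,-7.5],
    [0.5,-0.014,-0.1,0.01,-15],
    [0.8,-0.024,-0.15,0.01,-22.5],
    [1,-0.034,-0.2,0.01,-30],
    [1,-0.044,-0.25,0.01,-37.5],
    [1,-0.054,-0.305,0.01,-45],
    [1,-0.064,-0.36,0.01,-52.5],
    [1,-0.074,-0.415,0.01,-60],
    [1,-0.084,-0.47,0.01,-67],
    [1,-0.089,-0.51,0.01,-73.5]
  ]
}}

```text
time: 9.3
tool_pos: [0.5623, -0.2251, 0.347]
ee_rot: [3.141, 0.0, -1.017]
wrist_force: [0.7, -0.6, -0.2]
width: 0.094
```

Emit:
{"api": "arm_command", "payload": {
  "plan": [
    [1,0,0,0,0],
    [1,0,0,0,0]
  ]
}}

```text
time: 9.55
tool_pos: [0.5633, -0.2223, 0.3472]
ee_rot: [-3.141, 0.001, -1.011]
wrist_force: [0.2, -0.4, 0.6]
width: 0.0941
```

```bash
python3 - <<'E'
from bench import robot, optics, finder
from h import *
o=robot.get_obs();s=optics.snapshot('wrist');c=cam(s,o)
print(o['tool_pos'],np.degrees(o['ee_rot']),o['width'],o['time'])
im=s['image'][:,:,::-1].copy()
cv2.imwrite('pics/w3.png',im)
np.save('w3.npy',im)
p=np.array([.5634,-.2231,.210])
u=proj(c,[p,p+[0,0,.016]]);print(u)
x,y=map(int,u[0]);x0,y0=max(x-70,0),max(y-60,0)
cv2.imwrite('pics/w3c.png',cv2.resize(im[y0:y0+120,x0:x0+140],None,fx=5,fy=5,interpolation=2));print(x0,y0)
for m in finder.masks_of('cap_center','wrist'):
    ys,xs=np.nonzero(m['pixels']);print(m['p'],m['extent'],xs.mean(),ys.mean())
E
```

```text
[ 0.56325162 -0.22230407  0.34724013] [-1.79990535e+02  4.72397897e-02 -5.79164080e+01] 0.09408512001848238 9.55
[[322.88778212 193.45709852]
 [322.99583352 197.25739302]]
252 133
0.96 [298.8, 165.9, 355.6, 221.3] 325.6418159100375 192.78592253227822
0.69 [409.8, 139.2, 451.8, 173.2] 432.27245508982037 154.35129740518963
```

View pics/w3.png

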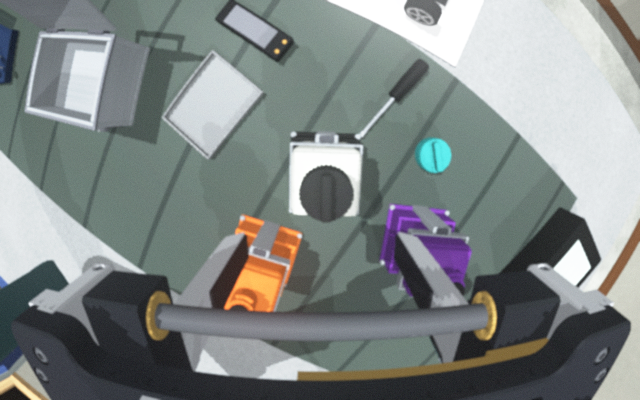

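View pics/w3c.png

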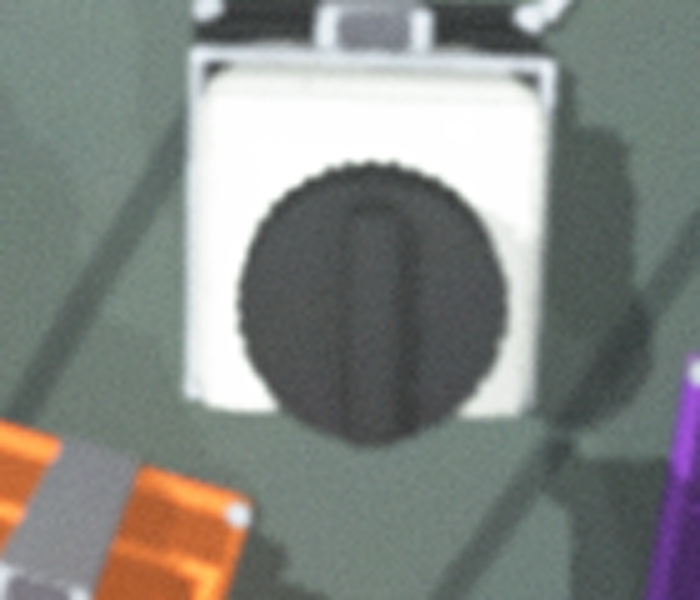

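In the wrist image the cap's disc centre is at (326.6,193.6) and the wing at column 328, vertical, so the yaw fits. The jaw axis is at column ~321, so the cap is about 5–6 mm off along the tool's x. I'll correct this, go lower and look again.

Emit:
{"api": "arm_command", "payload": {
  "plan": [
    [1,0.003,-0.005,-0.03,0],
    [1,0.003,-0.005,-0.06,0],
    [1,0.003,-0.005,-0.08,0],
    [1,0.003,-0.005,-0.08,0]
  ]
}}

```text
time: 10.15
tool_pos: [0.5658, -0.226, 0.2656]
ee_rot: [3.14, 0.004, -1.009]
wrist_force: [-0.8, 0.7, 0.2]
width: 0.094
```

```bash
python3 - <<'E'
from bench import robot, optics, finder
from h import *
o=robot.get_obs();s=optics.snapshot('wrist');c=cam(s,o)
print(o['tool_pos'],np.degrees(o['ee_rot']),o['time'])
im=s['image'][:,:,::-1].copy()
p=o['tool_pos'].copy();q=p.copy();p[2]=.226;q[2]=.21
u=proj(c,[p,q]);print(u)
x,y=map(int,u[0]);x0,y0=x-70,y-60
print(x0,y0)
cv2.imwrite('pics/w4c.png',cv2.resize(im[y0:y0+120,x0:x0+140],None,fx=5,fy=5,interpolation=2))
ct=cam(optics.snapshot('top'));cs=cam(optics.snapshot('scene'))
import numpy as np
w3=None
E
```

```text
[ 0.5658253  -0.2260364   0.26559518] [179.88748983   0.2022051  -57.83695313] 10.15
[[322.90506328 224.03208489]
 [322.82472376 217.32494184]]
252 164
```

View pics/w4c.png

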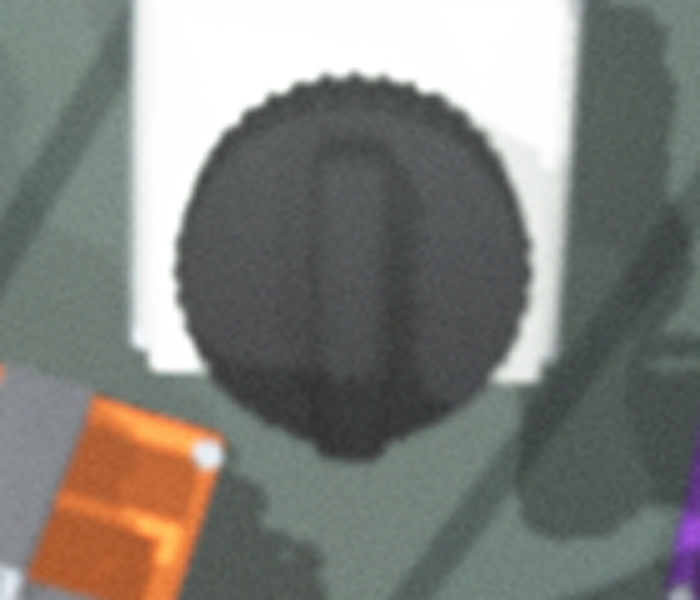

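The cap is centred under the jaws to within about 0.5 mm: disc column 322.6 against 322.8 expected, wing-top row 225 against 224. I'll descend to just above the shoulder and grip the wing.

Emit:
{"api": "arm_command", "payload": {
  "plan": [
    [1,0,0,-0.03,0],
    [0.7,0,0,-0.045,0],
    [0.3,0,0,-0.053,0],
    [0,0,0,-0.053,0],
    [0,0,0,-0.053,0],
    [0,0,0,-0.053,0],
    [0,0,0,-0.053,0],
    [0,0,0,-0.053,0],
    [0,0,0,-0.053,0],
    [0,0,0,-0.053,0]
  ]
}}

```text
time: 11.55
tool_pos: [0.566, -0.2274, 0.2146]
ee_rot: [3.141, 0.001, -1.012]
wrist_force: [-1.2, 1.7, 1.5]
width: 0.0118
```

Emit:
{"api": "arm_command", "payload": {
  "plan": [
    [0,0,0,0,0],
    [0,0,0,0,0],
    [0,0,0,0,0],
    [0,0,0,0,0]
  ]
}}

```text
time: 12.05
tool_pos: [0.566, -0.2275, 0.2146]
ee_rot: [3.141, 0.001, -1.012]
wrist_force: [-2.4, 1.7, 0.6]
width: 0.0116
```

Gripped at 11.6 mm. Now pressing down step by step.

Emit:
{"api": "arm_command", "payload": {
  "plan": [
    [0,0,0,-0.002,0],
    [0,0,0,-0.004,0],
    [0,0,0,-0.006,0],
    [0,0,0,-0.006,0]
  ]
}}

```text
time: 12.55
tool_pos: [0.5662, -0.2276, 0.2116]
ee_rot: [-3.14, -0.002, -1.012]
wrist_force: [-5.3, 3.7, 9.3]
width: 0.0116
```

Emit:
{"api": "arm_command", "payload": {
  "plan": [
    [0,0,0,-0.003,0],
    [0,0,0,-0.006,0],
    [0,0,0,-0.007,0],
    [0,0,0,-0.007,0]
  ]
}}

```text
time: 13.05
tool_pos: [0.5663, -0.2276, 0.2077]
ee_rot: [-3.139, -0.004, -1.012]
wrist_force: [-7.9, 5.5, 17.8]
width: 0.0116
```

17.8 N puts the seal at about −6.4 mm, within the −4.5 to −8 mm range. Turning anticlockwise while pressed.

Emit:
{"api": "arm_command", "payload": {
  "plan": [
    [0,-0.001,0.001,-0.0005,3],
    [0,-0.001,0.001,-0.0005,8],
    [0,-0.001,0.001,-0.0005,14],
    [0,-0.001,0.001,-0.0005,20],
    [0,-0.001,0.001,-0.0005,20]
  ]
}}

```text
time: 13.68
tool_pos: [0.5671, -0.2276, 0.208]
ee_rot: [-3.139, -0.011, -0.662]
wrist_force: [-2.4, 2.7, 17.0]
width: 0.0112
```

Turning freely: 20° done, 17 N held, little side force. Continuing to about 85°.

Emit:
{"api": "arm_command", "payload": {
  "plan": [
    [0,0,0,-0.0005,7],
    [0,0,0,-0.0005,14],
    [0,0,0,-0.0005,21],
    [0,0,0,-0.0005,28],
    [0,0,0,-0.0005,36],
    [0,0,0,-0.0005,44],
    [0,0,0,-0.0005,52],
    [0,0,0,-0.0005,60],
    [0,0,0,-0.0005,65],
    [0,0,0,-0.0005,65]
  ]
}}

```text
time: 14.92
tool_pos: [0.5661, -0.227, 0.2075]
ee_rot: [3.135, -0.005, 0.472]
wrist_force: [-6.2, 4.7, 18.1]
width: 0.0118
```

```bash
python3 - <<'E'
from bench import robot, optics
import cv2,numpy as np
o=robot.get_obs();print(o['wrist_torque'],np.degrees(o['ee_rot']))
a=optics.snapshot('wrist')['image'][:,:,::-1];b=optics.snapshot('scene')['image'][:,:,::-1]
cv2.imwrite('pics/w5.png',np.hstack([cv2.resize(a[120:320,220:420],None,fx=2,fy=2),cv2.resize(b[100:280,160:340],(400,400))]))
E
```

```text
[ 0.95040936  1.2510935  -0.07742544] [179.6421767   -0.29189471  27.06125266]
```

View pics/w5.png

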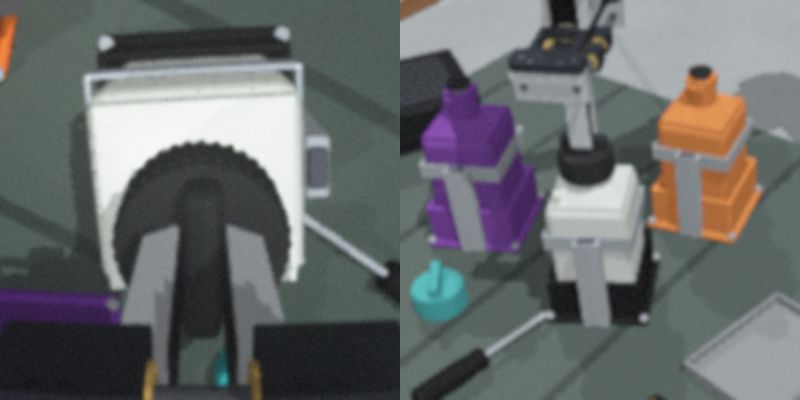

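The wing is still square between the fingers at about 85°, with almost no torque. Easing off the press.

Emit:
{"api": "arm_command", "payload": {
  "plan": [
    [0,0.001,-0.001,0.003,0],
    [0,0.001,-0.001,0.006,0],
    [0,0.001,-0.001,0.009,0],
    [0,0.001,-0.001,0.012,0],
    [0,0.001,-0.001,0.015,0],
    [0,0.001,-0.001,0.017,0],
    [0,0.001,-0.001,0.017,0]
  ]
}}

```text
time: 15.9
tool_pos: [0.5661, -0.2278, 0.2167]
ee_rot: [-3.14, 0.001, 0.472]
wrist_force: [-2.6, 2.3, 0.5]
width: 0.0115
```

The cap rose 2 mm above its locked height with no pull, so it is free. Lifting straight up slowly.

Emit:
{"api": "arm_command", "payload": {
  "plan": [
    [0,0,0,0.004,0],
    [0,0,0,0.008,0],
    [0,0,0,0.014,0],
    [0,0,0,0.02,0]
  ]
}}

```text
time: 16.4
tool_pos: [0.567, -0.2286, 0.239]
ee_rot: [3.139, -0.002, 0.471]
wrist_force: [0.7, -0.6, 0.4]
width: 0.0118
```

Emit:
{"api": "arm_command", "payload": {
  "plan": [
    [0,0,0,0.02,0],
    [0,0,0,0.05,0],
    [0,0,0,0.08,0],
    [0,0,0,0.08,0]
  ]
}}

```text
time: 16.9
tool_pos: [0.5675, -0.2286, 0.3219]
ee_rot: [3.134, -0.005, 0.471]
wrist_force: [-0.3, 0.6, -0.7]
width: 0.0119
```

```bash
python3 - <<'E'
from bench import robot, optics
import cv2,numpy as np
a=optics.snapshot('wrist')['image'][:,:,::-1];b=optics.snapshot('scene')['image'][:,:,::-1]
cv2.imwrite('pics/w6.png',np.hstack([cv2.resize(a[120:320,220:420],None,fx=2,fy=2),cv2.resize(b[80:260,160:340],(400,400))]))
E
```

```text
(no output)
```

View pics/w6.png

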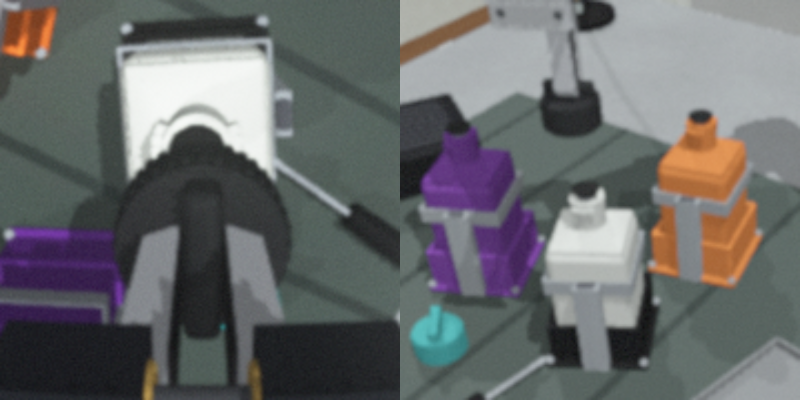

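The cap is off and held straight, and the white jug's neck is bare. Carrying it to the tray.

Emit:
{"api": "arm_command", "payload": {
  "plan": [
    [0,-0.003,0.045,0,0],
    [0,-0.006,0.09,0,0],
    [0,-0.008,0.135,0,0],
    [0,-0.01,0.18,0,0],
    [0,-0.0115,0.2266,0,0],
    [0,-0.0115,0.2266,-0.05,0],
    [0,-0.0115,0.2266,-0.1,0],
    [0,-0.0115,0.2266,-0.15,0],
    [0,-0.0115,0.2266,-0.2,0],
    [0,-0.0115,0.2266,-0.22,0]
  ]
}}

```text
time: 18.25
tool_pos: [0.5508, -0.0008, 0.0912]
ee_rot: [-3.136, 0.008, 0.472]
wrist_force: [-0.2, -0.0, 0.6]
width: 0.012
```

```bash
python3 - <<'E'
from bench import robot, optics
import cv2,numpy as np
o=robot.get_obs();print(o['tool_pos'],o['wrist_force'])
a=optics.snapshot('wrist')['image'][:,:,::-1];b=optics.snapshot('scene')['image'][:,:,::-1]
cv2.imwrite('pics/w7.png',np.hstack([cv2.resize(a[60:360,170:470],(400,400)),cv2.resize(b[160:340,240:420],(400,400))]))
E
```

```text
[ 0.55078884 -0.00083394  0.09116057] [-0.20547547 -0.00530152  0.56683212]
```

View pics/w7.png

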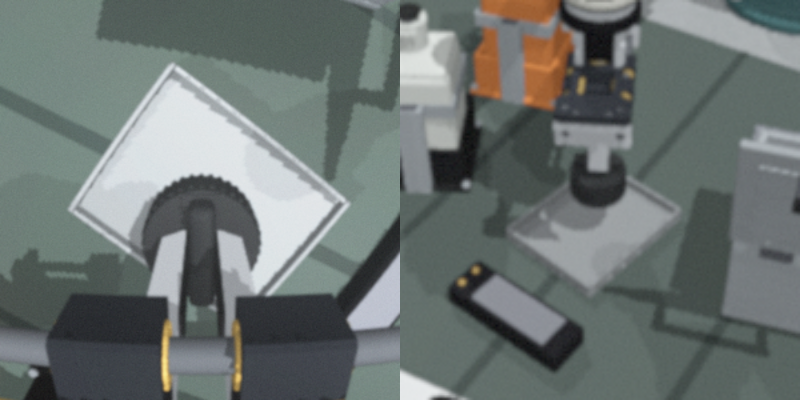

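The cap hangs over the tray, well inside its walls. Lowering.

Emit:
{"api": "arm_command", "payload": {
  "plan": [
    [0,0.002,0,-0.02,0],
    [0,0.002,0,-0.035,0],
    [0,0.002,0,-0.035,0],
    [0,0.002,0,-0.035,0]
  ]
}}

```text
time: 18.85
tool_pos: [0.5572, -0.0013, 0.0634]
ee_rot: [3.141, -0.001, 0.472]
wrist_force: [0.3, 0.6, 0.2]
width: 0.0114
```

```bash
python3 - <<'E'
from bench import robot, optics
from h import *
o=robot.get_obs();print(o['tool_pos'],o['wrist_force'],np.degrees(o['ee_rot']))
s=optics.snapshot('top');c=cam(s)
p=o['tool_pos'];print(proj(c,[p]))
b=optics.snapshot('scene')['image'][:,:,::-1]
a=s['image'][:,:,::-1]
cv2.imwrite('pics/w8.png',np.hstack([cv2.resize(a[150:240,250:340],(400,400)),cv2.resize(b[200:320,270:390],(400,400))]))
E
```

```text
[ 0.55719062 -0.00128534  0.063356  ] [0.29217195 0.55834035 0.20563467] [ 1.79961564e+02 -5.98428968e-02  2.70260503e+01]
[[296.38161484 192.61933307]]
```

View pics/w8.png

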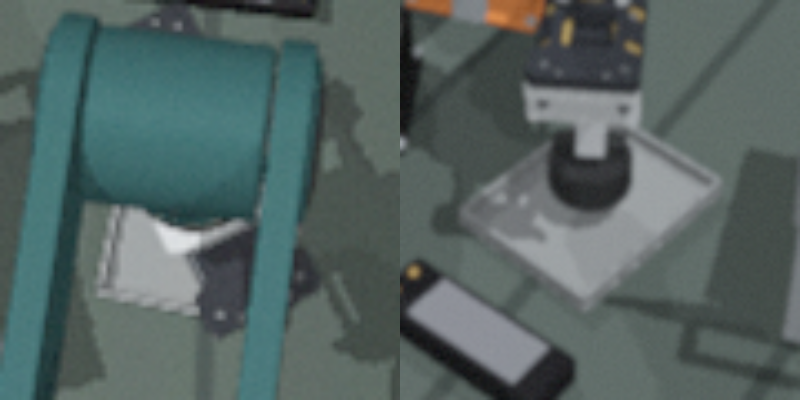

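Emit:
{"api": "arm_command", "payload": {
  "plan": [
    [0,0,0,-0.01,0],
    [0,0,0,-0.018,0],
    [0,0,0,-0.021,0],
    [0,0,0,-0.0235,0],
    [0,0,0,-0.0235,0]
  ]
}}

```text
time: 19.58
tool_pos: [0.5568, -0.0013, 0.0397]
ee_rot: [3.141, -0.0, 0.472]
wrist_force: [-1.5, 0.6, 2.9]
width: 0.0115
```

Contact (2.9 N) came at the predicted height. Releasing and rising.

Emit:
{"api": "arm_command", "payload": {
  "plan": [
    [0.25,0,0,0,0],
    [0.5,0,0,0,0],
    [0.5,0,0,0,0],
    [0.5,0,0,0,0],
    [0.5,0,0,0.03,0],
    [0.5,0,0,0.08,0],
    [0.5,0,0,0.14,0],
    [0.5,-0.02,0,0.2,0],
    [0.5,-0.06,0,0.24,0],
    [0.5,-0.12,0,0.26,0]
  ]
}}

```text
time: 20.82
tool_pos: [0.4376, -0.0014, 0.3017]
ee_rot: [3.139, -0.004, 0.472]
wrist_force: [-0.7, -0.6, 0.2]
width: 0.0468
```

Emit:
{"api": "arm_command", "payload": {
  "plan": [
    [0.5,-0.06,-0.02,0,0],
    [0.5,-0.12,-0.04,0,0],
    [0.5,-0.12,-0.06,0,0],
    [0.5,-0.12,-0.06,0,0]
  ]
}}

```text
time: 21.32
tool_pos: [0.317, -0.0617, 0.2992]
ee_rot: [3.14, -0.001, 0.469]
wrist_force: [-0.5, 0.7, -0.3]
width: 0.0468
```

```bash
python3 - <<'E'
from bench import robot, optics, finder
from h import *
o=robot.get_obs();print(o['time'],o['tool_pos'],o['wrist_force'],o['width'])
s=optics.snapshot('top');s2=optics.snapshot('scene')
cv2.imwrite('pics/f_top.png',s['image'][:,:,::-1]);cv2.imwrite('pics/f_sc.png',s2['image'][:,:,::-1])
for n in ['top','scene']:
  for l in ["wheel","pack","driver","cap_center"]:
    for m in finder.masks_of(l,n)[:3]: print(n,l,round(m['p'],2),[int(v) for v in m['extent']])
E
```

```text
21.325 [ 0.31701744 -0.06173961  0.29920494] [-0.46971976  0.68304304 -0.28345628] 0.04682756854557092
top wheel 0.94 [212, 123, 234, 143]
top pack 0.96 [272, 131, 324, 156]
top driver 0.63 [384, 108, 397, 166]
top cap_center 0.82 [288, 184, 306, 199]
top cap_center 0.77 [416, 142, 439, 163]
scene wheel 0.78 [359, 342, 392, 379]
scene driver 0.79 [167, 241, 223, 285]
scene cap_center 0.97 [314, 244, 335, 269]
scene cap_center 0.74 [166, 221, 187, 246]
```

View pics/f_top.png

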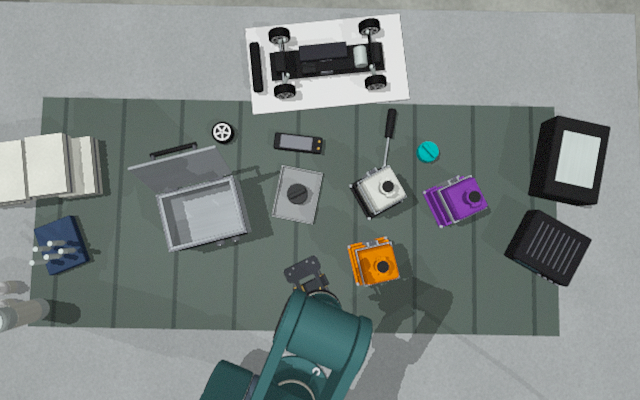

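View pics/f_sc.png

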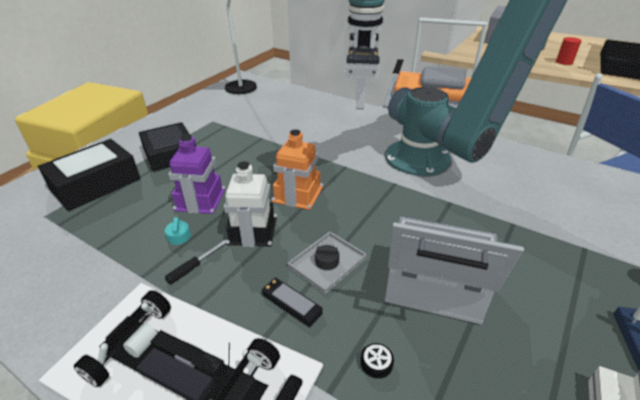

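The final views show the lid tipped right back (top (180,165)), the cap lying flat mid-tray (top (298,194), scene (325,257)), the jug neck bare, and the bystanders where they were. Handing in.

```bash
python3 -c "
from bench import robot
print(robot.close_job())"
```

```text
the job is handed in; nothing more can be done
None
```

I opened the cleaner's lid, took the safety cap off the white jug and laid it flat in the parts tray. I handed the job in at about 21.4 s; no verdict was reported.

- **Lid:** I gripped the bar handle, swung the lid to about 1.8 rad and let go. It fell back and is resting open by itself.
- **Cap:** I pressed it to about 18 N (roughly 6.4 mm by the spring rate) and turned it about 85° anticlockwise. When I eased off, it rose 2 mm with no pull, so it was free, and I lifted it straight off.
- **Tray:** The cap touched the tray floor at 2.9 N, at the predicted height. It stands flat near the tray's middle.
- **Last checks:** The pictures show the lid tipped right back, the jug neck bare and the cap in the tray. The wheel, pack, driver and look-alikes match the first pictures to within finder noise. The gripper was clear of everything, with wrist force under 1 N.

Three things did not go cleanly:
- The first cap position, from the fixed cameras, was about 5 mm off from the wrist view. I corrected it before gripping.
- The finder did not report the pack in the last scene picture, but it is there by eye and in the top view.
- A side force of up to about 10 N built up while pressing the cap; it was gone by the lift.

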